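# S-hook into the hanging hole of the round serving board

### The arm

A 7-joint arm with a two-finger parallel gripper is mounted at the origin on a cart in front of the work surface, level with it; the furniture and walls round the work are solid. World frame = base frame: x ahead of the robot, y to its left, z up, the work surface at z = 0. Lengths are in m, angles in degrees, forces in N, time in s.
With the tool pointing down it reaches from about 0.425 to 1.025 m from the base axis. Payload 3.6 kg.
Tool frame: the origin (TCP) lies at the very end of the fingers, on their centre line; the grasp point (between the pads) lies 19 mm behind it (arm.grip_point_offset is the z of the grasp point in the tool frame, in m); z points along the fingers, y is the line along which they close (so a half turn about z gives the same grasp; the last joint's range is limited). The gripper opens to 85 mm and grips with 20 to 120 N. Pads are 22 mm wide; open, the fingers measure 114 mm over their backs; the gripper's body (76 mm by 85 mm) begins 54 mm behind the grasp point. The pads swing forward as they close: fully open they stand 13 mm farther back than shut.
Start: joints at [65.174, 33.873, 2.773, 92.16, -1.908, 54.013, -1.931], TCP at [0.242, -0.684, 0.231] pointing down, gripper open.
Joint ranges: [-153.93, 153.93], [-27.13, 128.08], [-72.61, 78.16], [10.71, 143.7], [-87.88, 267.88], [4.46, 118.87], [-176.78, 176.78]. Speed limits (degrees/s): [147.25, 147.25, 180, 180, 180, 180, 180].

### API

Orientations are given as a 3x3 rotation matrix whose columns are the frame's x, y, z axes.
In Python, from plant import arm gives the robot as it stands.
- The arm moves only by the shell command python3 -m creep 'ROWS' [OPENING] [FORCE]. ROWS is JSON, a list of rows, each a list of 4 numbers: the shift along the tool's x, y, z in mm, then the turn about the tool's z in degrees. A call has 1 to 10 rows; each row shifts and turns the commanded pose from where the row before left it, along the tool's axes as they then stand; what a row does not reach is not made up. A row lasts 1/10 s, in which the tool goes at most 50 mm and 8.59 degrees, less where a joint would pass 70% of its speed; a pose out of reach is approached as far as the arm can. A call is refused whole if a number of a shift passes 50 or a number of a turn 8.59, either way. A call with a gripper value outside its range is refused whole. OPENING is the finger opening in mm, from 0 to 85.4, set as the call begins (- or left out, the last holds). The fingers move at their own pace and stop on an object; FORCE is the grip in N (left out, the last holds). Time passes only in rows, so rows that do not move let the fingers close. It gives the time, the measured TCP pose, the force, the opening and the grip force at its end, in the units of the state.
- arm.sense(): the state, without advancing time (a new reading comes with each control period).
- arm.snapshot(name): name is "side" or "top" or "wrist"; returns (picture, depth): 384x512x3 uint8, red, green, blue; 384x512 float32, m along the optical axis (not along the pixel's ray), 0 where there is no reading.
- arm.calibration(name): a dict with "fx", "fy", "cx", "cy" (pixels), "rvec" (rotation vector, rad) and "tvec" (3), from world to camera coordinates, as OpenCV has them. Camera axes: x right, y down, z forward; pixel columns grow to the right and rows downward; lengths in m; the calibration is good to about 2 mm. A picture is of the moment at which its call begins: read the wrist's pose just before it. calibration takes no time and is no camera call; for the wrist camera it gives the pose at the moment of the call.
- arm.sign_off(): hands the job in; it is judged then, once.
The state is a dict: "time_s": time; "joints": joint angles; "joint_velocities": joint speeds; "joint_efforts": joint torques, N m; "tool_pos": TCP position; "eef_rot": TCP orientation; "contact_force": force on the tool from outside, world axes, zero at the start; "torque": the same for the moment, N m; "width": opening from 0.0 (shut) to 1.0 (fully open); "grip_force": force on a finger pad.
Only numpy, scipy, OpenCV 4.12 (cv2) and the standard library are available. Lean on these libraries where they do the work, as an engineer would, in place of code of your own. Each camera call takes 0.05 s, during which the arm holds its last target. There are 200 camera calls.

### The job

Take the steel S-hook out of its wooden block and hook its wide upper end into the hanging hole in the handle of the round serving board: lower the tip down through the hole from above, keep hold until it is well through, then let go so that the hook hangs from the board by itself. Leave the round board lying where it is on the riser, and leave the square board, the garlic and the pastry cutter alone.

Things in the scene. Friction and masses are not known exactly. Their poses are not given: they have to be found in the camera images.
- s_hook: Steel S-hook of 8 mm wire, 108 mm tall, bent in its x-z plane, 80 g. Shank on its z axis, z = 17 to 84 mm; origin on it, level with its lowest point. Wide hook arches to +x at the top (arch underside z = 100 mm); small hook curls to -x at the bottom (to x = -30). Stands in the block, +x away from the robot, leaning up to 6 degrees to +x. Pinch the shank near z = 80, closing along y.
- hook_tip (a point): Blunt end of the wide upper hook's downward tip: x = 54, y = 0, z = 54 mm in the S-hook's frame.
- hook_top (a point): The outer top of the wide arch, at x = 27, y = 0, z = 108 mm in the S-hook's frame.
- hook_block: Fixed dark wooden block, 80 x 56 x 62 mm high, with a slot from above (37 mm along its x, 10.5 mm along y, 50 mm deep) in which the S-hook's small lower hook stands; lifting it straight up 55 mm or more frees it. Origin: centre of the underside.
- riser: Fixed dark wooden riser shelf on which both boards lie: 120 mm deep (its x), 300 mm wide (y), top 115 mm above the worktop, open beneath. Origin: centre of its footprint on the worktop.
- round_board: Pale wooden serving board, ROUND blade 120 mm across, 14 mm thick, 450 g, loose on the riser. Origin: centre of the blade's underside; the handle runs to -x (towards the robot), is 46 mm wide, ends at x = -130 mm and juts 70 mm over the riser's front. A 30 mm hole goes through it, centre x = -101 mm, 14 mm from the handle's end, over which the hook hangs. A few newtons on the handle tip it.
- round_board_hole (a point): Centre of the hanging hole in the round board's handle, on the handle's upper face (14 mm above the underside).
- square_board: Bystander: the same pale board with the same handle and hole, but with a SQUARE blade 120 x 120 mm, lying on the riser 150 mm beside the round board, on either side. Same axes and origin. To be left alone.
- garlic: Bystander: a garlic bulb, 60 x 57 x 58 mm, near the block. Origin: centre of its underside.
- cutter_b: Bystander: a fluted steel pastry cutter ring, 54 mm across, 30 mm high. Origin: centre of its underside.

How it is judged (in metres and radians):
On the way, in this order (a step that is already met when the one before it is completed fails the run):
1. the S-hook is held clear of its block, upper tip above the round board's level (contact force between the fingers and s_hook above 0.5 N and height (world z) of hook_tip above 0.13 m), for 0.1 s.
2. still held, its upper tip has gone down through the hole of the round board (contact force between the fingers and s_hook above 0.5 N and z of hook_tip in the frame of round_board below 0 m and z of hook_top in the frame of round_board above 0.014 m and horizontal distance between hook_tip and round_board_hole below 0.018 m), for 0.1 s.
At the end, for the whole second after the job is handed in: S-hook hanging still (under 0.08 m/s) by its wide arch: tip through the round board's hole, below its underside, within 20 mm of the hole's centre; arch above the board; hook within 40 deg of upright. Round board flat on the riser within 30 mm of its start, square board within 20 mm (z of hook_tip in the frame of round_board below 0 m and z of hook_top in the frame of round_board above 0.014 m and horizontal distance between hook_tip and round_board_hole below 0.02 m and horizontal distance between hook_top and round_board_hole below 0.045 m and angle between s_hook's own z axis and vertical below 0.7 rad and angle between round_board's own z axis and vertical below 0.1 rad and height (world z) of round_board above 0.11 m and distance of round_board from where it was at the start of the episode below 0.03 m and distance of square_board from where it was at the start of the episode below 0.02 m and linear speed of s_hook below 0.08 m/s); the robot touches nothing.
It fails at once if the square board is shifted by more than 20 mm (distance of square_board from where it was at the start of the episode above 0.02 m).
It fails at once if the round board is tipped by more than 15 degrees or shifted by more than 40 mm (angle between round_board's own z axis and vertical above 0.26 rad or distance of round_board from where it was at the start of the episode above 0.04 m).
It fails at once if the garlic or the pastry cutter is shifted by more than 30 mm (distance of any of garlic, cutter_b from where it was at the start of the episode above 0.03 m).
It also fails if it takes over 40 s, if anything falls off the work surface, if the arm or the gripper's body presses on something with over 40 N, if the wrist force passes 120 N, or if a joint passes its speed limit or range.

## Working session

There is one attempt and no reset: what is moved stays moved. The work goes in short steps, Python scripts to look and compute and a shell command to move; the robot and the scene stay as the last step left them, time stands still between calls to the robot, and variables do not carry over. Pictures are saved under pics/ and viewed, at most 12 in all, crops included, and the job is handed in when it is done.

```bash
mkdir -p pics
cat > h.py <<'E'
import numpy as np, cv2
from plant import arm
def cam(n):
    c=arm.calibration(n); p,d=arm.snapshot(n); return p,d,c
def pt(c,d,u,v,z=None):
    R=cv2.Rodrigues(np.array(c["rvec"],float))[0]; t=np.array(c["tvec"],float).ravel()
    r=np.array([(u-c["cx"])/c["fx"],(v-c["cy"])/c["fy"],1.])
    o=-R.T@t; w=R.T@r
    if z is not None: return o+w*(z-o[2])/w[2]
    return o+w*d[int(v),int(u)]
def cloud(c,d):
    R=cv2.Rodrigues(np.array(c["rvec"],float))[0]; t=np.array(c["tvec"],float).ravel()
    v,u=np.mgrid[:d.shape[0],:d.shape[1]]
    P=np.stack([(u-c["cx"])/c["fx"]*d,(v-c["cy"])/c["fy"]*d,d],-1)
    return (P-t)@R
E
python3 - <<'E'
from h import *
for n in("side","top"):
    p,d,c=cam(n); cv2.imwrite(f"pics/{n}.png",p[:,:,::-1]); np.savez(f"{n}.npz",p=p,d=d,**c)
    R=cv2.Rodrigues(np.array(c["rvec"],float))[0];print(n,(-R.T@np.array(c["tvec"]).ravel()),R[2])
s=arm.sense();print(s["tool_pos"],s["eef_rot"],s["time_s"],arm.grip_point_offset)
E
```

```text
side [ 0.56820623 -1.16951402  0.71022219] [-0.01553657  0.88899571 -0.45765189]
top [ 0.37141108 -0.03405928  1.16074641] [ 0.14599986  0.03367146 -0.98871142]
[ 0.24139203 -0.68283087  0.23023299] [[ 9.42798035e-01  3.33363467e-01 -8.14874220e-04]
 [ 3.33364437e-01 -9.42796107e-01  1.91118694e-03]
 [-1.31140337e-04 -2.07351338e-03 -9.99997842e-01]] 0.1 -0.0187
```

View pics/side.png

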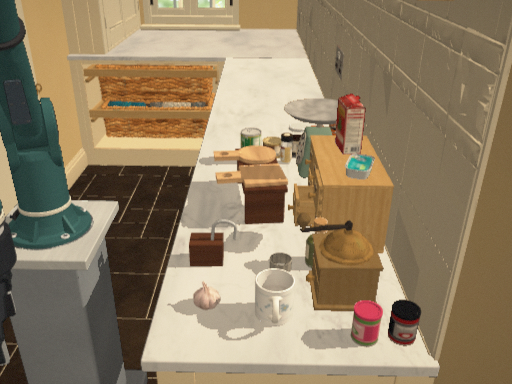

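View pics/top.png

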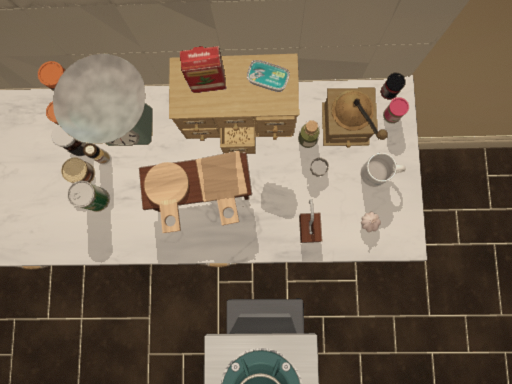

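The side view shows the block at (207,250), with the hook arching away. In the top view the round board's hole is near (170,220), the square board's near (228,212), the hook near (311,215), the garlic at (370,222) and the cutter at (319,167).

Run:
```python
from h import *
def ld(n):
    f=np.load(n+".npz"); return f["p"],f["d"],{k:f[k] for k in("fx","fy","cx","cy","rvec","tvec")}
p,d,c=ld("top")
a=cv2.resize(p[150:250,135:255],None,fx=5,fy=5,interpolation=2)
b=cv2.resize(p[190:250,290:335],None,fx=5,fy=5,interpolation=2)
im=np.zeros((500,800,3),np.uint8)
im[:,:570]=a[:,:570]; im[:300,572:797]=b
s=ld("side")[0]
cs=cv2.resize(s[215:270,185:242],None,fx=3.5,fy=3.5,interpolation=2)
im[302:302+cs.shape[0],590:590+cs.shape[1]]=cs
cv2.imwrite("pics/c1.png",im[:,:,::-1])
P=cloud(c,d)
# board upper faces
m=(abs(P[...,2]-.129)<.006)&(P[...,0]<.75)&(P[...,0]>.3)
n,l,st,ce=cv2.connectedComponentsWithStats(m.astype(np.uint8))
for i in range(1,n):
    if st[i,4]>60: print(st[i],P[l==i].mean(0),P[l==i].min(0),P[l==i].max(0))
print(pt(c,d,170,220,.129),pt(c,d,228,212,.129),pt(c,d,166,184,.129))
b=P[212:243,300:322].reshape(-1,3); t=b[abs(b[:,2]-.062)<.006]; print("block",len(t),t.min(0),t.max(0),t.mean(0))
h=b[b[:,2]>.07]; 
b=P[190:243,295:330].reshape(-1,3);h=b[b[:,2]>.075]; print("hook",len(h));print(h[np.argsort(h[:,0])].round(4)[::3])
```

```text
[335 114  32  16  97] [ 0.72427627 -0.25130796  0.12807531] [ 0.70758431 -0.29813206  0.12307079] [ 0.74794937 -0.21603179  0.13495979]
[ 196  151   52   74 2305] [0.57029152 0.09197004 0.12894083] [0.45539387 0.02599277 0.12305835] [0.65244126 0.16372667 0.1345071 ]
[ 144  162   45   71 1896] [0.54833337 0.24063498 0.12889851] [0.43684524 0.1842964  0.12311813] [0.62647824 0.30433979 0.13484433]
[0.46826562 0.23045795 0.129     ] [0.48689322 0.07646682 0.129     ] [0.56529875 0.24310697 0.129     ]
block 515 [ 0.40954637 -0.17504666  0.05614347] [ 0.48825991 -0.11796769  0.06779046] [ 0.44739309 -0.1466334   0.06186747]
hook 84
[[ 0.3714 -0.0341  1.1607]
 [ 0.3714 -0.0341  1.1607]
 [ 0.3714 -0.0341  1.1607]
 [ 0.3714 -0.0341  1.1607]
 [ 0.463  -0.1451  0.0878]
 [ 0.4648 -0.1441  0.0987]
 [ 0.4669 -0.1435  0.105 ]
 [ 0.4692 -0.1459  0.1087]
 [ 0.4715 -0.1482  0.1125]
 [ 0.474  -0.1454  0.1145]
 [ 0.4768 -0.1429  0.114 ]
 [ 0.4791 -0.1454  0.1165]
 [ 0.482  -0.143   0.1149]
 [ 0.4843 -0.1454  0.1182]
 [ 0.4872 -0.1484  0.1155]
 [ 0.4902 -0.1462  0.1126]
 [ 0.4922 -0.1456  0.1186]
 [ 0.4953 -0.1488  0.1146]
 [ 0.4979 -0.1461  0.1157]
 [ 0.5007 -0.1436  0.1152]
 [ 0.5034 -0.1491  0.1141]
 [ 0.504  -0.1415  0.1104]
 [ 0.5071 -0.1419  0.1074]
 [ 0.5096 -0.1418  0.1092]
 [ 0.5127 -0.1423  0.1059]
 [ 0.5154 -0.1423  0.106 ]
 [ 0.5183 -0.1425  0.1049]
 [ 0.5199 -0.141   0.0938]]
```

View pics/c1.png

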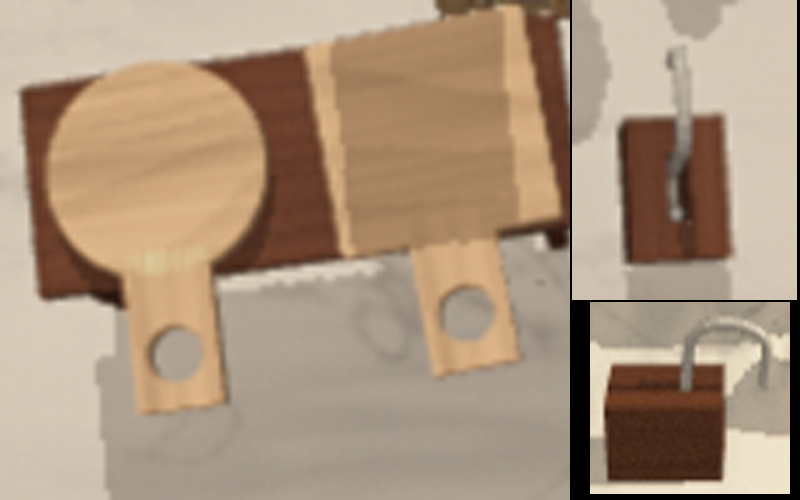

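The crop puts the round hole at full-image pixel (170.4,220.6), the blade centre at (166.4,183.4), and the hook running from (310,233) to (311,200) with its plane nearly parallel to the block. All of these match the given sizes.

```bash
cat >> h.py <<'E'
def plan(x,y,z,yaw):
    s=arm.sense(); R=np.array(s["eef_rot"]); p=np.array(s["tool_pos"])
    cy=np.degrees(np.arctan2(R[1,0],R[0,0])); a=np.radians(yaw)
    Rn=np.array([[np.cos(a),np.sin(a),0],[np.sin(a),-np.cos(a),0],[0,0,-1]])
    print("t",s["time_s"],"pos",p.round(4),"yaw",cy.round(2),"turn",(cy-yaw).round(2),"then mm",(Rn.T@(np.array([x,y,z])-p)*1e3).round(1),"tilt",R[:2,2].round(3))
def ld(n):
    f=np.load(n+".npz"); return f["p"],f["d"],{k:f[k] for k in("fx","fy","cx","cy","rvec","tvec")}
E
python3 - <<'E'
from h import *
p,d,c=ld("top");P=cloud(c,d)
b=P[190:243,295:330].reshape(-1,3)
h=b[(b[:,2]>.08)&(b[:,2]<.2)]; k=np.polyfit(h[:,0],h[:,1],1); print("hook yaw",np.degrees(np.arctan(k[0])),np.polyval(k,.465), h[:,2].max())
t=b[abs(b[:,2]-.062)<.004]; print(cv2.minAreaRect((t[:,:2]*1e3).astype(np.float32)))
b=P[150:245,138:190].reshape(-1,3)
t=b[abs(b[:,2]-.129)<.004]; hd=t[t[:,0]<.50]; print(cv2.minAreaRect((hd[:,:2]*1e3).astype(np.float32)));
bl=t[t[:,0]>.52]; print("blade",cv2.minEnclosingCircle((bl[:,:2]*1e3).astype(np.float32)))
print("hole",pt(c,d,170,220.2,.129))
plan(.455,-.146,.20,4)
E
```

```text
hook yaw 1.8886153864954602 -0.14637215005330143 0.11862734258166906
((449.01788330078125, -147.0428466796875), (79.87057495117188, 56.09309768676758), 1.5498192310333252)
((469.86590576171875, 231.54151916503906), (63.04014205932617, 46.15541458129883), 7.52651309967041)
blade ((567.4160766601562, 243.36056518554688), 60.203147888183594)
hole [0.467735   0.23044794 0.129     ]
t 0.1 pos [ 0.2414 -0.6828  0.2302] yaw 19.47 turn 15.47 then mm [ 250.5 -520.6   30.2] tilt [-0.001  0.002]
```

```bash
python3 -m creep '[[0,0,0,5.9],[0,0,0,5.9],[0,0,0,5.9],[18,-41,0,0],[18,-41,0,0],[18,-41,0,0],[18,-41,0,0],[18,-41,0,0],[18,-41,0,0],[18,-41,0,0]]' 60 30 && python3 -m creep '[[18,-41,0,0],[18,-41,0,0],[18,-41,5,0],[18,-41,5,0],[18,-41,5,0],[16,-37,5,0],[0,0,0,0],[0,0,0,0]]'
python3 - <<'E'
from h import *
plan(.463,-.1465,.073,1.8)
p,d,c=cam("wrist"); cv2.imwrite("pics/w1.png",p[:,:,::-1]); np.savez("wrist.npz",p=p,d=d,**c)
P=cloud(c,d); b=P.reshape(-1,3)
b=b[(abs(b[:,0]-.47)<.08)&(abs(b[:,1]+.146)<.03)]
for lo in np.arange(.066,.122,.008):
    q=b[(b[:,2]>=lo)&(b[:,2]<lo+.008)]
    if len(q): print(round(lo,3),len(q),q.mean(0).round(4),q.min(0).round(4),q.max(0).round(4))
E
```

```text
time_s: 1.1
tool_pos: [0.3589, -0.3908, 0.231]
eef_rot: [[1.0, 0.031, -0.0], [0.031, -1.0, 0.0], [-0.0, -0.0, -1.0]]
contact_force: [1.1, -0.2, -0.1]
width: 0.701
grip_force: 0.0
time_s: 1.9
tool_pos: [0.4572, -0.1465, 0.211]
eef_rot: [[0.999, 0.034, -0.001], [0.034, -0.999, 0.0], [-0.001, -0.0, -1.0]]
contact_force: [-0.7, -0.7, 0.4]
width: 0.701
grip_force: 0.0
t 1.9 pos [ 0.4572 -0.1465  0.211 ] yaw 1.95 turn 0.15 then mm [5.80e+00 1.00e-01 1.38e+02] tilt [-0.001  0.   ]
0.082 1 [ 0.5244 -0.1492  0.0894] [ 0.5244 -0.1492  0.0894] [ 0.5244 -0.1492  0.0894]
0.09 26 [ 0.5192 -0.1468  0.0953] [ 0.4638 -0.1508  0.0907] [ 0.5252 -0.1434  0.0979]
0.098 127 [ 0.5092 -0.1473  0.103 ] [ 0.4651 -0.152   0.0981] [ 0.5241 -0.143   0.106 ]
0.106 443 [ 0.4973 -0.1475  0.111 ] [ 0.469  -0.1518  0.1061] [ 0.5186 -0.1431  0.114 ]
0.114 316 [ 0.4935 -0.1476  0.1153] [ 0.4773 -0.1512  0.114 ] [ 0.5092 -0.1436  0.1177]
```

View pics/w1.png

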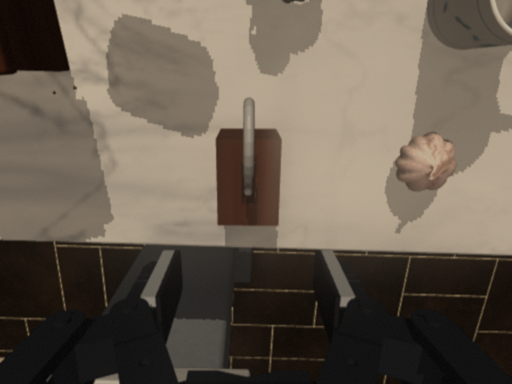

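The wrist view shows the hook upright in the block, arch tip at (249,100) and shank at (249,190), centred between the fingers. The garlic at (427,160) is clear of the path.

```bash
python3 -m creep '[[8,1,20,0],[0,0,30,0],[0,0,30,0],[0,0,30,0],[0,0,20,0],[0,0,8,0],[0,0,0,0]]' 60 50 && python3 -m creep '[[0,0,0,0],[0,0,0,0],[0,0,0,0],[0,0,0,0],[0,0,0,0],[0,0,0,0],[0,0,0,0]]' 0 50
```

```text
time_s: 2.65
tool_pos: [0.4642, -0.1497, 0.0726]
eef_rot: [[1.0, 0.028, -0.002], [0.028, -1.0, -0.0], [-0.002, 0.0, -1.0]]
contact_force: [0.2, -0.5, -0.4]
width: 0.702
grip_force: 0.0
time_s: 3.35
tool_pos: [0.4659, -0.1482, 0.074]
eef_rot: [[1.0, 0.031, 0.001], [0.031, -1.0, -0.0], [0.001, 0.0, -1.0]]
contact_force: [1.0, 1.2, 7.3]
width: 0.078
grip_force: 48.9
```

```bash
python3 -m creep '[[0,0,-10,0],[0,0,-15,0],[0,0,-20,0],[0,0,-20,0],[0,0,-25,0],[0,0,-25,0],[0,0,-20,0],[0,0,-10,0],[0,0,0,0]]'
python3 - <<'E'
from h import *
# tip ~54 ahead of shank; board yaw 7.3
yaw=7.3;u=np.array([np.cos(np.radians(yaw)),np.sin(np.radians(yaw))])
t=np.array([.4677,.2304])-.055*u;plan(*t,.219,yaw)
p,d,c=cam("side");P=cloud(c,d);np.savez("side2.npz",p=p,d=d,**c)
cv2.imwrite("pics/s2.png",cv2.resize(p[130:290,130:330],None,fx=4,fy=3.75,interpolation=2)[:,:,::-1])
b=P.reshape(-1,3);b=b[(b[:,2]>.13)&(b[:,2]<.35)&(abs(b[:,0]-.47)<.1)&(abs(b[:,1]+.148)<.02)]
for lo in np.arange(.13,.28,.01):
    q=b[(b[:,2]>=lo)&(b[:,2]<lo+.01)]
    if len(q): print(round(lo,3),len(q),q.min(0).round(4),q.max(0).round(4))
E
```

```text
time_s: 4.25
tool_pos: [0.4657, -0.1487, 0.2196]
eef_rot: [[1.0, 0.031, 0.003], [0.031, -1.0, -0.001], [0.003, 0.001, -1.0]]
contact_force: [0.6, -0.1, -0.8]
width: 0.078
grip_force: 48.6
t 4.25 pos [ 0.4657 -0.1487  0.2196] yaw 1.76 turn -5.54 then mm [  -4.8 -375.7    0.6] tilt [ 0.003 -0.001]
0.16 35 [ 0.4358 -0.1562  0.1601] [ 0.4612 -0.1475  0.1698]
0.17 27 [ 0.4335 -0.1584  0.1709] [ 0.4661 -0.1496  0.1798]
0.18 29 [ 0.4335 -0.1568  0.18  ] [ 0.4664 -0.1451  0.1897]
0.19 16 [ 0.4367 -0.1566  0.1902] [ 0.4671 -0.1483  0.1995]
0.2 16 [ 0.4621 -0.1564  0.2002] [ 0.5219 -0.1476  0.2094]
0.21 23 [ 0.4626 -0.1542  0.2104] [ 0.5242 -0.1468  0.2193]
0.22 45 [ 0.4566 -0.1678  0.2202] [ 0.5244 -0.1466  0.23  ]
0.23 50 [ 0.457  -0.1678  0.2302] [ 0.5245 -0.1457  0.2399]
0.24 58 [ 0.4574 -0.1678  0.2401] [ 0.5245 -0.1473  0.2499]
0.25 80 [ 0.4579 -0.1679  0.2501] [ 0.518  -0.1458  0.2599]
0.26 11 [ 0.4786 -0.1659  0.26  ] [ 0.4999 -0.1378  0.2694]
0.27 4 [ 0.4788 -0.1657  0.2717] [ 0.4789 -0.1628  0.2776]
0.28 10 [ 0.4506 -0.1674  0.2814] [ 0.4839 -0.164   0.2891]
```

View pics/s2.png

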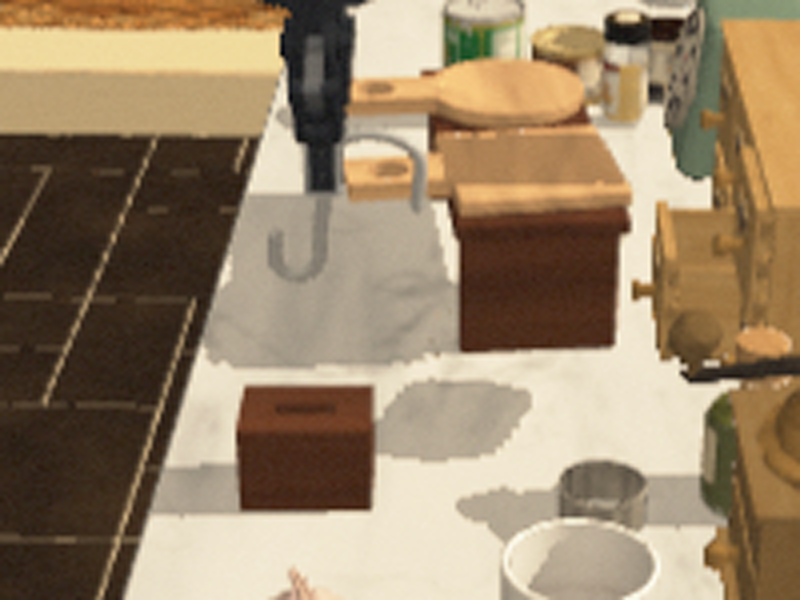

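The hook is held clear of the block with its bottom at (300,275) and tip at (418,205), both at plausible heights (z 0.16 and 0.205). I'll move over the hole next.

```bash
python3 -m creep '[[0,0,0,-2.8],[0,0,0,-2.8],[0,-15,0,0],[0,-25,0,0],[0,-30,0,0],[0,-30,0,0],[0,-30,0,0],[0,-30,0,0],[0,-30,0,0],[0,-30,0,0]]' && python3 -m creep '[[0,-30,0,0],[0,-30,0,0],[0,-30,0,0],[0,-30,0,0],[0,-20,0,0],[0,-12,0,0],[0,-4,0,0],[0,0,0,0],[0,0,0,0],[0,0,0,0]]'
python3 - <<'E'
from h import *
yaw=7.3;u=np.array([np.cos(np.radians(yaw)),np.sin(np.radians(yaw))])
t=np.array([.4677,.2304])-.050*u;plan(*t,.219,yaw)
p,d,c=cam("wrist");P=cloud(c,d);np.savez("w2.npz",p=p,d=d,**c)
cv2.imwrite("pics/w2.png",p[:,:,::-1])
p,d,c=cam("top");np.savez("t2.npz",p=p,d=d,**c)
a=cv2.resize(p[150:250,135:255],None,fx=5,fy=5,interpolation=2);cv2.imwrite("pics/t2.png",a[:,:,::-1])
E
```

```text
time_s: 5.3
tool_pos: [0.4355, 0.0706, 0.2169]
eef_rot: [[0.992, 0.128, -0.003], [0.128, -0.992, -0.001], [-0.003, 0.0, -1.0]]
contact_force: [-0.9, 0.3, -1.8]
width: 0.077
grip_force: 48.7
time_s: 6.3
tool_pos: [0.4171, 0.2231, 0.2181]
eef_rot: [[0.992, 0.126, -0.0], [0.126, -0.992, -0.001], [-0.0, 0.001, -1.0]]
contact_force: [1.2, 0.1, -1.2]
width: 0.081
grip_force: 48.7
t 6.3 pos [0.4171 0.2231 0.2181] yaw 7.25 turn -0.05 then mm [ 1.1 -0.8 -0.9] tilt [-0.    -0.001]
```

View pics/w2.png

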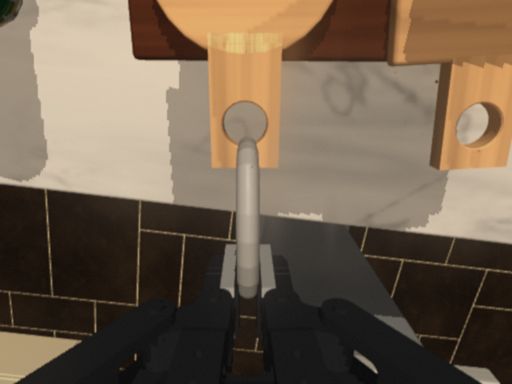

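View pics/t2.png

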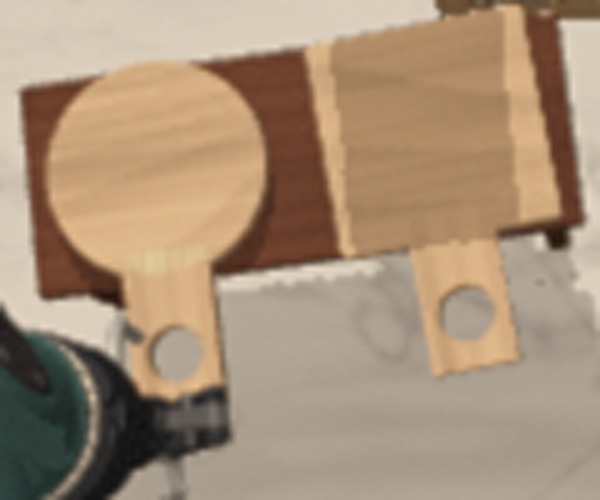

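The wrist view shows the hole at (245,122), with the hook arch aligned and its front end at (248,141). In the top view the arm hides the hook and the board hasn't moved. I'll get numbers from the wrist depth.

Run:
```python
from h import *
p,d,c=ld("w2");P=cloud(c,d);b=P.reshape(-1,3)
print("hole",pt(c,d,245,122,.129), "edges",[pt(c,d,*q,.129).round(4) for q in((223,122),(268,122),(245,101),(245,143))])
q=b[abs(b[:,2]-.129)<.005]; q=q[(q[:,0]<.495)&(q[:,1]>.19)&(q[:,1]<.27)&(q[:,0]>.42)];print("handle",cv2.minAreaRect((q[:,:2]*1e3).astype(np.float32)))
h=b[(b[:,2]>.19)&(b[:,2]<.275)&(b[:,0]>.43)&(abs(b[:,1]-.225)<.03)]
a=np.radians(7.25);u=np.array([np.cos(a),np.sin(a)]);n=np.array([-u[1],u[0]])
T=np.array([.4171,.2231]);s=(h[:,:2]-T)@u;l=(h[:,:2]-T)@n
for lo in np.arange(.01,.07,.008):
    m=(s>=lo)&(s<lo+.008)
    if m.any(): print(round(lo,3),m.sum(),s[m].max().round(4),"lat",l[m].min().round(4),l[m].max().round(4),"z",h[m,2].min().round(4),h[m,2].max().round(4))
H=pt(c,d,245,122,.129)[:2]; print("hole rel TCP",(H-T)@u,(H-T)@n)
```

```text
hole [0.4700217  0.22966333 0.129     ] edges [array([0.4682, 0.2442, 0.129 ]), array([0.472 , 0.2145, 0.129 ]), array([0.4834, 0.2313, 0.129 ]), array([0.4561, 0.2279, 0.129 ])]
handle ((468.67767333984375, 229.78004455566406), (58.064361572265625, 46.11753463745117), 7.1041765213012695)
0.01 1588 0.018 lat -0.03 0.0105 z 0.2335 0.275
0.018 450 0.026 lat -0.0058 0.0022 z 0.2557 0.2613
0.026 548 0.034 lat -0.0057 0.0021 z 0.256 0.2615
0.034 600 0.042 lat -0.0057 0.002 z 0.2532 0.2604
0.042 669 0.05 lat -0.0058 0.0021 z 0.248 0.2582
0.05 737 0.058 lat -0.0056 0.0023 z 0.2079 0.2532
0.058 106 0.0591 lat -0.0042 0.001 z 0.2239 0.2435
hole rel TCP 0.05332687341362738 -0.0001678052450725994
```

```bash
python3 -m creep '[[1,-2,5,0],[0,0,15,0],[0,0,15,0],[0,0,15,0],[0,0,10,0],[0,0,10,0],[0,0,5,0],[0,0,0,0],[0,0,0,0]]'
python3 - <<'E'
from h import *
p,d,c=cam("wrist");np.savez("w3.npz",p=p,d=d,**c)
P=cloud(c,d);b=P.reshape(-1,3);s=arm.sense();T=np.array(s["tool_pos"])
a=np.radians(7.25);u=np.array([np.cos(a),np.sin(a)]);n=np.array([-u[1],u[0]])
q=b[(abs(b[:,2]-.129)<.005)];S=(q[:,:2]-T[:2])@u;L=(q[:,:2]-T[:2])@n;m=(S>.02)&(S<.10)&(abs(L)<.03);print("handle rel s,l",S[m].min(),np.percentile(L[m],[1,99]))
h=b[(b[:,2]>.15)&(b[:,2]<.2)];S=(h[:,:2]-T[:2])@u;L=(h[:,:2]-T[:2])@n;m=(S>.02)&(S<.08)&(abs(L)<.02);print("hook",S[m].max(),np.percentile(L[m],[2,98]),h[m,2].max())
print(T)
cv2.imwrite("pics/w3.png",p[:,:,::-1])
E
```

```text
time_s: 7.3
tool_pos: [0.418, 0.2268, 0.1435]
eef_rot: [[0.992, 0.128, 0.0], [0.128, -0.992, 0.0], [0.0, -0.0, -1.0]]
contact_force: [0.0, -0.0, 0.1]
width: 0.081
grip_force: 48.7
handle rel s,l 0.02089737691693118 [-0.02633779  0.01936667]
hook 0.05909595367954807 [-0.00561439  0.00204422] 0.18739375243860298
[0.41805531 0.22685482 0.14367096]
```

View pics/w3.png

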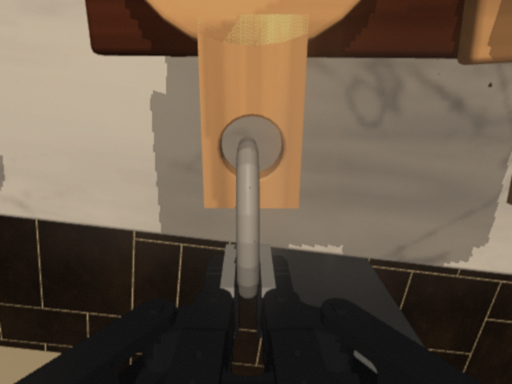

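The arch front end at (248,142) sits inside the hole, which is centred near (251,145), and it hasn't touched yet. I'll shift 1.5 mm sideways and go on down.

```bash
python3 -m creep '[[0,1.5,0,0],[0,0,5,0],[0,0,10,0],[0,0,10,0],[0,0,10,0],[0,0,5,0],[0,0,0,0],[0,0,0,0]]' && python3 -m creep '[[0,0,2,0],[0,0,2,0],[0,0,0,0],[0,0,0,0]]'
python3 - <<'E'
from h import *
p,d,c=cam("side");np.savez("s4.npz",p=p,d=d,**c)
cv2.imwrite("pics/s4.png",cv2.resize(p[120:220,190:300],None,fx=6,fy=6,interpolation=2)[:,:,::-1])
p,d,c=cam("wrist");b=cloud(c,d).reshape(-1,3);T=np.array(arm.sense()["tool_pos"]);h=b[(b[:,2]>.11)&(b[:,2]<.17)]
a=np.radians(7.25);u=np.array([np.cos(a),np.sin(a)]);n=np.array([-u[1],u[0]])
S=(h[:,:2]-T[:2])@u;L=(h[:,:2]-T[:2])@n
m=(S>.024)&(S<.034)&(abs(L+.0018)<.003);print("arch top z",np.percentile(h[m,2],[50,95]))
m=(S>.035)&(S<.05)&(abs(L)>.012)&(abs(L)<.018);print("board z",np.median(h[m,2]))
E
```

```text
time_s: 8.15
tool_pos: [0.4178, 0.2251, 0.103]
eef_rot: [[0.992, 0.128, -0.0], [0.128, -0.992, -0.0], [-0.0, 0.0, -1.0]]
contact_force: [-0.2, -0.2, -0.4]
width: 0.074
grip_force: 48.7
time_s: 8.55
tool_pos: [0.4179, 0.2251, 0.0994]
eef_rot: [[0.992, 0.128, 0.0], [0.128, -0.992, 0.0], [0.0, -0.0, -1.0]]
contact_force: [0.6, -0.2, -0.2]
width: 0.08
grip_force: 48.7
arch top z [0.14101286 0.14212233]
board z 0.12948417706131735
```

View pics/s4.png

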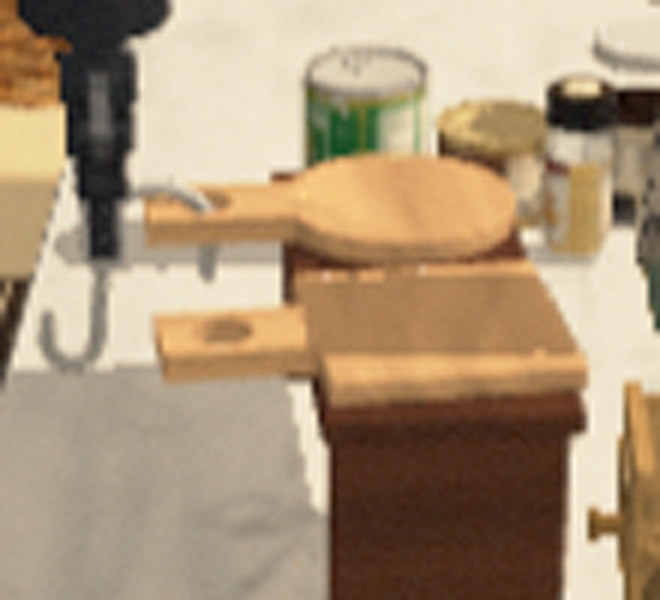

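The tip is through the hole, visible under the handle at (207,265), and the arch sits about 5 mm above the board. I'll lower it to light contact.

```bash
python3 -m creep '[[0,0,2,0],[0,0,1,0],[0,0,0,0],[0,0,0,0]]' && python3 -m creep '[[0,0,1,0],[0,0,0,0],[0,0,0,0]]' - 20 && python3 -m creep '[[0,0,1,0],[0,0,0,0],[0,0,0,0]]'
```

```text
time_s: 9.05
tool_pos: [0.418, 0.2252, 0.0964]
eef_rot: [[0.992, 0.128, 0.0], [0.128, -0.992, 0.0], [0.0, -0.0, -1.0]]
contact_force: [-0.5, -0.4, 0.1]
width: 0.077
grip_force: 48.9
time_s: 9.35
tool_pos: [0.4179, 0.2252, 0.0954]
eef_rot: [[0.992, 0.128, 0.0], [0.128, -0.992, 0.0], [0.0, -0.0, -1.0]]
contact_force: [-0.8, 0.3, 3.3]
width: 0.081
grip_force: 49.1
time_s: 9.65
tool_pos: [0.4178, 0.2252, 0.0943]
eef_rot: [[0.992, 0.128, -0.0], [0.128, -0.992, 0.0], [-0.0, -0.0, -1.0]]
contact_force: [-0.3, 0.6, 2.1]
width: 0.078
grip_force: 49.2
```

```bash
python3 -m creep '[[0,0,0,0],[0,0,0,0],[0,0,0,0],[0,0,0,0],[0,0,0,0]]' 14 20 && python3 -m creep '[[0,0,0,0],[0,0,0,0],[0,0,0,0],[0,0,0,0],[0,0,0,0],[0,0,0,0],[0,0,0,0]]' 50
python3 - <<'E'
from h import *
p,d,c=cam("side");np.savez("s5.npz",p=p,d=d,**c)
cv2.imwrite("pics/s5.png",cv2.resize(p[120:220,190:300],None,fx=6,fy=6,interpolation=2)[:,:,::-1])
E
```

```text
time_s: 10.15
tool_pos: [0.4179, 0.2251, 0.0942]
eef_rot: [[0.992, 0.128, -0.0], [0.128, -0.992, -0.0], [-0.0, 0.0, -1.0]]
contact_force: [0.4, -0.3, 0.2]
width: 0.164
grip_force: 0.0
time_s: 10.85
tool_pos: [0.4179, 0.2252, 0.0943]
eef_rot: [[0.992, 0.128, 0.0], [0.128, -0.992, 0.0], [0.0, -0.0, -1.0]]
contact_force: [-0.7, 0.1, 0.6]
width: 0.585
grip_force: 0.0
```

View pics/s5.png

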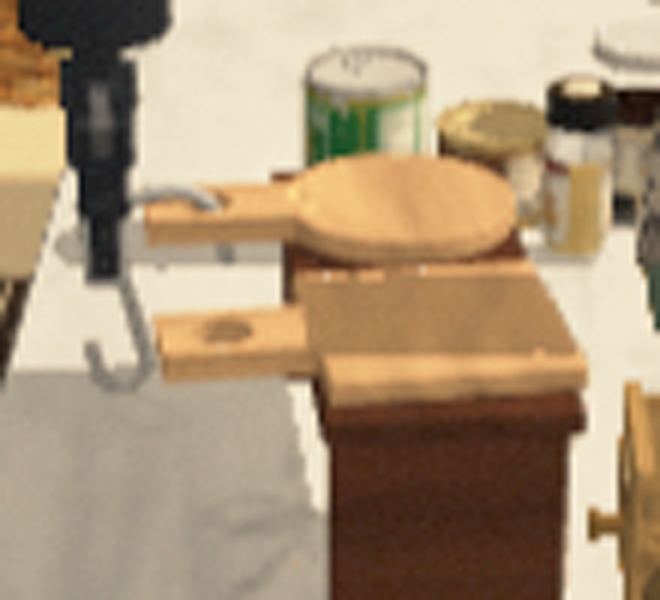

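The hook hangs by itself: arch over the handle at (175,195), tip below at (225,255), tilted about 20°. I'll retreat straight up, since the open fingers clear the arch.

```bash
python3 -m creep '[[0,0,-5,0],[0,0,-10,0],[0,0,-15,0],[0,0,-20,0],[0,0,-20,0],[0,0,-20,0],[0,0,-20,0],[0,0,-10,0],[0,0,0,0],[0,0,0,0]]' && python3 -m creep '[[0,0,0,0],[0,0,0,0],[0,0,0,0],[0,0,0,0],[0,0,0,0],[0,0,0,0],[0,0,0,0],[0,0,0,0],[0,0,0,0],[0,0,0,0]]'
python3 - <<'E'
from h import *
p,d,c=cam("side")
p0=ld("s5")[0]
p2,_,_=cam("side")
im=np.vstack([cv2.resize(q[140:190,195:265],None,fx=6,fy=6,interpolation=2) for q in(p,p2)])
cv2.imwrite("pics/s6.png",im[:,:,::-1]); print(np.abs(p2.astype(int)-p)[150:200,195:265].max())
def blob(f,lo=.52):
    p,d,c=f;b=cloud(c,d)[150:245,138:190].reshape(-1,3);t=b[abs(b[:,2]-.129)<.004];print(cv2.minEnclosingCircle((t[t[:,0]>lo][:,:2]*1e3).astype(np.float32)))
E
```

```text
time_s: 11.9
tool_pos: [0.4176, 0.2249, 0.2142]
eef_rot: [[0.992, 0.128, -0.0], [0.128, -0.992, -0.0], [-0.0, 0.0, -1.0]]
contact_force: [-0.9, 0.0, -0.6]
width: 0.585
grip_force: 0.0
time_s: 12.9
tool_pos: [0.4179, 0.2251, 0.2143]
eef_rot: [[0.992, 0.128, 0.0], [0.128, -0.992, 0.0], [0.0, -0.0, -1.0]]
contact_force: [0.2, 0.2, 0.1]
width: 0.588
grip_force: 0.0
16
```

View pics/s6.png

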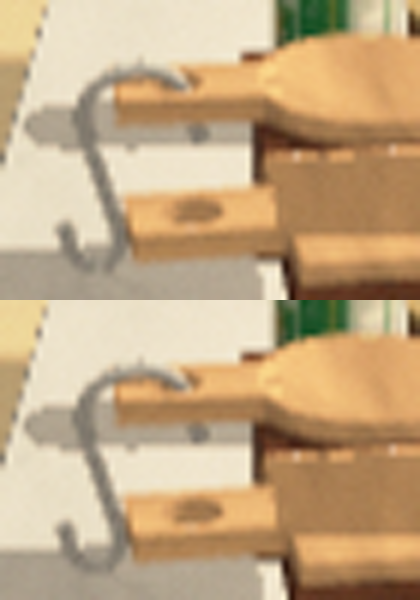

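The hook hangs still at about 17° from upright, with its tip visible below the handle at (200,135). I'll check the tip's distance from the hole, then sign off.

Run:
```python
from h import *
p,d,c=cam("side");P=cloud(c,d)
H=np.array([.4685,.2300])
for v in range(158,166):
    for u in range(225,232):
        q=P[v,u]
        if d[v,u]>0 and q[2]>.06 and q[2]<.113 and abs(q[1]-.23)<.015: print(u,v,q.round(4),np.linalg.norm(q[:2]-H).round(4))
```

```text
226 160 [0.4773 0.236  0.1033] 0.0106
227 160 [0.4809 0.2272 0.1072] 0.0127
228 160 [0.4837 0.2311 0.1055] 0.0153
227 161 [0.4808 0.229  0.1031] 0.0123
228 161 [0.4837 0.2319 0.1019] 0.0153
227 162 [0.4806 0.2301 0.0992] 0.0121
228 162 [0.4834 0.236  0.0967] 0.016
227 163 [0.4807 0.2291 0.0963] 0.0122
228 163 [0.4839 0.2265 0.0975] 0.0158
```

```bash
python3 -c "
from plant import arm
print(arm.sign_off())"
```

```text
the job is handed in; nothing more can be done
None
```

The S-hook hangs by its wide arch from the round board's hole and the job is handed in; at my last check the tip was about 12 mm from the hole's centre and below the board, the hook still and about 17° from upright, and the gripper clear (no verdict came back).

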